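# Set the square core in the mould, then present the gauge ball over it

### The arm

A 6-joint arm with a two-finger parallel gripper is mounted at the origin on the work surface. World frame = base frame: x ahead of the robot, y to its left, z up, the work surface at z = 0. Lengths are in m, angles in rad, forces in N, time in s.
With the tool pointing down it reaches from about 0.3 to 0.75 m from the base axis. Payload 8.5 kg.
Tool frame: the origin (TCP) lies between the finger pads; the fingertips stand 17 mm ahead of it and the grasp point (between the pads) lies 2 mm behind it; z points along the fingers, y is the line along which they close (so a half turn about z gives the same grasp; the last joint's range is limited). The gripper opens to 85 mm and grips with 20 to 120 N. Pads are 22 mm wide; open, the fingers measure 114 mm over their backs; the gripper's body (76 mm by 85 mm) begins 54 mm behind the grasp point. The pads swing forward as they close: fully open they stand 13 mm farther back than shut.
Start: joints at [0.956, 0.381, 1.297, -0, 1.464, -0.215], TCP at [0.214, 0.507, 0.248] pointing down, gripper open.
Joint ranges: [-3.11, 3.11], [-0.89, 2.33], [0.22, 2.48], [-1.42, 4.56], [0.17, 2.85], [-2.88, 2.88]. Speed limits (rad/s): [2.39, 2.39, 3.14, 3.14, 3.14, 3.14].

### API

Orientations are given as a unit quaternion [x, y, z, w].
In Python, from workcell import r gives the robot as it stands. The module is installed in compiled form; this text tells all that it offers. Calls block until the motion is done:
- r.reach(position, orientation): joint-space move of the TCP to a pose.
- r.line_to(position, rot=None, v=0.15): straight line of the TCP; rot=None keeps the orientation; v is the mean speed in m/s.
- r.movej(angles): joint-space move.
- r.gripper_to(opening): finger opening in m; the grip force is fixed at half the most; returns when the fingers have stopped.
- r.sleep(seconds).
- r.inverse_kinematics(position, orientation): joint angles nearest the present ones, or None.
- r.snapshot(name): name is "scene" or "top"; returns a dict with "pixels" (420x560x3 uint8, red, green, blue), "z_map" (420x560 float32, m along the optical axis (not along the pixel's ray), 0 where there is no reading), "fov_y" (degrees; the focal length in pixels is half the picture's height over the tangent of half this angle, whatever the lens; pixels are square), "cx", "cy" (the principal point, pixels), "extrinsics" (4x4, takes a point from world to camera coordinates). Camera axes: x right, y down, z forward; pixel columns grow to the right and rows downward; lengths in m; the calibration is good to about 2 mm. A picture is of the moment at which its call begins.
A pose or a line that the arm cannot do raises r.PlanningError and nothing moves.
- r.close_job(): hands the job in; it is judged then, once.
Readings, each from a call of its own:
- r.get_clock(): time.
- r.get_joints(): joint angles.
- r.get_qvel(): joint speeds.
- r.get_tau(): joint torques, N m.
- r.get_eef_pos(): TCP position.
- r.get_tcp_rot(): TCP orientation.
- r.get_contact_force(): force on the tool from outside, world axes, zero at the start.
- r.get_ft_torque(): the same for the moment, N m.
- r.get_grip_width(): finger opening in m.
- r.get_finger_force(): force on a finger pad.
Only numpy, scipy, OpenCV 4.12 (cv2) and the standard library are available. Lean on these libraries where they do the work, as an engineer would, in place of code of your own. Each camera call takes 0.05 s, during which the arm holds its last target. There are 200 camera calls.

### The job

Plug the square-footed sand core fully home into the square hole of the sand mould and let go of it. Then pick up the ball tray, which has an upright handle, and, without letting the loose steel gauge ball roll out of its pocket, hold the tray level and still with the ball straight above the seated core, the tray about 80 mm clear of the core's top, so that the moulder can take the ball and gauge the core; finish while still holding it there. Leave the other things on the bench where they are.

Things in the scene. Friction and masses are not known exactly. Their poses are not given: they have to be found in the camera images.
- mould: sand mould fixed to the bench, brown block 140 x 140 mm (fluted sides reach 74 mm from its middle), 60 mm tall, a pale bead round its sides; any yaw. Origin under its centre. Its flat top has a square hole (at its -y) and a round hole (at +y), both 28 mm deep, centres 34 mm from the middle
- square_hole (a point): centre of the mouth of the square hole, on the mould's top 60 mm above the bench; the hole is 32 x 32 mm with sides along the mould's x and y, 28 mm deep, with a 3 mm chamfer round its mouth; axes as the mould's, z up
- square_core: loose brown sand core, 0.13 kg, upright on its foot on the bench, 74 mm tall, square, sides along its x and y: foot 30 x 30 mm, 24 long (lowest 3 mm only 26 x 26); collar 44 x 44 mm, 24 to 34 mm up; grip post 26 x 26 mm, 34 to 74 mm up. Origin under the foot, z up. Fully home the collar lies on the mould, core standing 50 mm above it. Fits at any quarter turn
- core_foot (a point): centre of the underside of the square core's foot (the core's origin)
- core_top (a point): centre of the top of the square core's grip post, 74 mm above the foot's underside
- tray: loose aluminium tray, 0.3 kg without ball, flat on the bench, any yaw: plate 140 (x) x 70 (y) x 10 mm, two round pockets 30 mm across, 3 mm deep, 45 mm either side of the middle along x; in the middle an upright handle fin 40 (x) x 14 mm (y), 10 to 70 mm above the underside. Origin under the plate's centre, z up. Ball in the +x pocket, other empty; tipped past 35 degrees it rolls out
- tray_handle (a point): point in the middle of the tray's handle fin, 50 mm above the underside; axes as the tray's: grip the fin across its y
- pocket (a point): where the ball's centre is when it sits in the middle of its pocket: 45 mm along the tray's +x, 22 mm above its underside
- ball_center (a point): centre of the loose steel gauge ball, 30 mm across, 0.11 kg; it can roll up to about 6 mm within its pocket
- round_core: the bystander core: like the square core but round, foot and collar round (30 and 44 mm across), grip a 26 mm round post, 74 mm tall; origin under its foot
- sealant_jar: bystander: white jar 68 mm across, 100 mm tall; origin under its centre
- brush: bystander: hand brush lying flat; origin under its middle
- wrench: bystander: steel wrench lying flat; origin under its middle
- weight: bystander: small dark steel weight with a neck and knob, 52 mm across, 42 mm tall; origin under its centre
- clip_tin: bystander: small open metal tin, 90 x 70 x 35 mm; origin under its centre
- paste_cup: bystander: grey open cup, 72 mm across the rim, 70 mm tall; origin under its centre
Things that resemble listed ones, but are neither listed nor needed, are in the scene too. What is shaped like the part that bears ball_center but red is not meant.

How it is judged:
By the outcome, as a careful person would: the job done as asked, in the order asked, and still so for the second after the job is handed in, while the arm keeps its last pose, push and grip.
It also fails if it takes over 67 s, if anything falls off the work surface, if the arm or the gripper's body presses on something with over 40 N, if the wrist force passes 120 N, or if a joint passes its speed limit or range.

## Working session

There is one attempt and no reset: what is moved stays moved. The work goes in short steps, each a Python script; the robot and the scene stay as the last script left them, time stands still between calls to the robot, and variables do not carry over. Pictures are saved under pics/ and viewed, at most 10 in all, crops included, and the job is handed in when it is done.

```bash
mkdir -p pics
python3 - <<'E'
from workcell import r
import cv2,numpy as np
for n in("scene","top"):
    s=r.snapshot(n); np.savez("%s0.npz"%n,**s)
    cv2.imwrite(f"pics/{n}0.png",cv2.resize(s["pixels"][:,:,::-1],(800,600),interpolation=cv2.INTER_CUBIC))
    print(n,s["fov_y"],s["cx"],s["cy"]);print(np.round(s["extrinsics"],3), (s["z_map"]>0).mean())
print(r.get_clock())
E
```

```text
scene 53.31279390006347 276.6744426245513 212.97810987243545
[[ 0.85   0.527 -0.005 -0.481]
 [ 0.36  -0.587 -0.725 -0.122]
 [-0.385  0.614 -0.689  1.291]
 [ 0.     0.     0.     1.   ]] 0.9962329931972789
top 44.28892946148607 269.61748319145187 221.31921406244757
[[-0.014 -1.    -0.009  0.02 ]
 [-0.988  0.015 -0.155  0.592]
 [ 0.156  0.006 -0.988  1.359]
 [ 0.     0.     0.     1.   ]] 0.9957440476190477
0.1
```

View pics/top0.png

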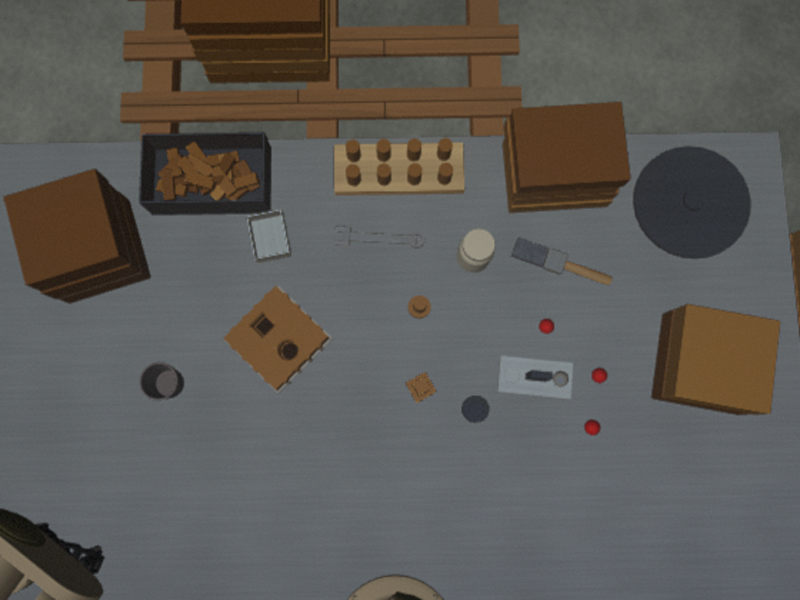

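View pics/scene0.png

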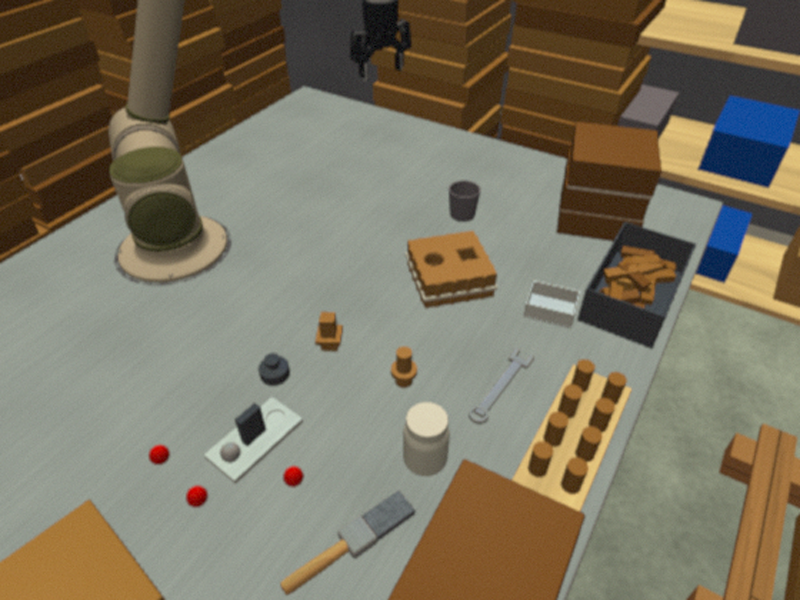

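The square core is at (421,386) in the top view, with the collar and post square. The round core at (419,307) and the eight pegs on the board could be mistaken for it. The square hole is at (262,325) and the round hole at (288,350). The tray is at (536,377) with the steel ball at (560,378). The red balls at (546,326), (599,375) and (592,427) are decoys.

```bash
cat > vis.py <<'E'
import numpy as np,cv2
def load(n):
    d=np.load(n); return {k:d[k] for k in d.files}
def f(s): return s["pixels"].shape[0]/2/np.tan(np.radians(float(s["fov_y"]))/2)
def world(s):
    """depth -> world point per pixel"""
    h,w=s["z_map"].shape; u,v=np.meshgrid(np.arange(w),np.arange(h)); z=s["z_map"]
    c=np.stack([(u-s["cx"])/f(s)*z,(v-s["cy"])/f(s)*z,z],-1); E=s["extrinsics"]
    return (c-E[:3,3])@E[:3,:3]
def cast(s,uv,h):
    """pixel rays -> plane z=h"""
    uv=np.atleast_2d(np.asarray(uv,float)); E=s["extrinsics"]
    d=np.c_[(uv[:,0]-s["cx"])/f(s),(uv[:,1]-s["cy"])/f(s),np.ones(len(uv))]@E[:3,:3]
    o=-E[:3,:3].T@E[:3,3]
    return (o+d*((h-o[2])/d[:,2])[:,None])[:,:2]
def rect(p):
    (c,s,a)=cv2.minAreaRect((p*1000).astype(np.float32)); return np.round(c,1),np.round(s,1),round(a,1)
E
python3 - <<'E'
from vis import *
s=load("top0.npz");W=world(s);z=W[...,2];k=1/1.4286
print("bench z",np.median(z[260:290,150:250]), "mm below")
def roi(u,v,r): 
    m=np.zeros(z.shape,bool);u,v=int(u*k),int(v*k);m[v-r:v+r,u-r:u+r]=1;return m
def px(m): y,x=np.nonzero(m);return np.c_[x,y]
for n,S in(("top",s),("scene",load("scene0.npz"))):
    Wn=world(S);zz=Wn[...,2]
    near=lambda c,r:np.hypot(Wn[...,0]-c[0],Wn[...,1]-c[1])<r
    cc=cast(s,[421*k,386*k],.05)[0];tc=cast(s,[536*k,377*k],.01)[0];mc=cast(s,[276*k,338*k],.06)[0]
    for nm,c,r,h,t in(("post",cc,.05,.074,.006),("collar",cc,.05,.034,.008),("plate",tc,.1,.010,.004),("fin",tc,.05,.07,.008),("mould",mc,.11,.06,.005),("ball",tc,.07,.034,.006)):
        m=near(c,r)&(abs(zz-h)<t)
        if m.sum()>5: print(n,nm,m.sum(),"z %.4f"%np.median(zz[m]),"mean",np.round(Wn[m][:,:2].mean(0)*1000,1),"rect",rect(cast(S,px(m),h)))
    # holes: non-top pixels inside mould
    m=near(mc,.11)&(abs(zz-.06)<.006)
    mm=cv2.morphologyEx(m.astype(np.uint8),cv2.MORPH_OPEN,np.ones((3,3)))
    cs,hi=cv2.findContours(mm,cv2.RETR_CCOMP,cv2.CHAIN_APPROX_NONE)
    for c,h in zip(cs,hi[0]):
        if h[3]>=0 and len(c)>12: p=cast(S,c[:,0],.06);print(n,"hole",len(c),rect(p))
c=s["pixels"]
a=c[250:290,275:315];b=c[195:280,150:235]
cv2.imwrite("pics/crop.png",np.hstack([cv2.resize(x[:,:,::-1],(400,400),interpolation=cv2.INTER_CUBIC) for x in(a,b)]))
E
```

```text
bench z -0.0004956865274241761 mm below
top post 97 z 0.0728 mean [458.  -53.7] rect (array([457.9, -53.3]), array([25.6, 26.2]), 28.6)
top collar 158 z 0.0326 mean [456.9 -52.4] rect (array([458. , -53.3]), array([43.7, 44. ]), 28.8)
top plate 843 z 0.0089 mean [ 475.7 -271.3] rect (array([ 485.9, -276.4]), array([160.9, 167.5]), 76.7)
top fin 85 z 0.0680 mean [ 475.9 -275.4] rect (array([ 475.5, -274.9]), array([40.4, 14.2]), 83.4)
top mould 2256 z 0.0593 mean [553.9 218.7] rect (array([554.5, 218.8]), array([145.5, 145.4]), 45.0)
top ball 82 z 0.0328 mean [ 471.8 -313. ] rect (array([ 470.3, -294.1]), array([75.8, 27. ]), 89.2)
top hole 57 (array([533.1, 189.8]), array([42.3, 51.2]), 58.5)
top hole 15 (array([556.5, 217.5]), array([15.5, 11.3]), 45.1)
top hole 14 (array([556.6, 136.7]), array([19. ,  5.4]), 0.0)
top hole 15 (array([557.7, 159. ]), array([15.4,  9.5]), 44.4)
top hole 53 (array([581.1, 246.3]), array([47.3, 40.2]), 49.6)
scene post 105 z 0.0754 mean [461.9 -55.5] rect (array([461.8, -55.8]), array([27.1, 31.3]), 31.5)
scene collar 169 z 0.0356 mean [467.6 -61.2] rect (array([462. , -56.4]), array([46. , 48.7]), 31.6)
scene plate 1263 z 0.0114 mean [ 484.8 -278.7] rect (array([ 477.3, -283.9]), array([ 92., 166.]), 0.7)
scene fin 150 z 0.0709 mean [ 479.8 -277.2] rect (array([ 479.5, -277. ]), array([43.2, 19.7]), 88.7)
scene mould 1582 z 0.0622 mean [560.1 213.6] rect (array([558.3, 217.1]), array([147.6, 155.3]), 44.9)
scene ball 185 z 0.0340 mean [ 478.8 -307.7] rect (array([ 481.1, -296.3]), array([82.7, 28. ]), 80.9)
scene hole 33 (array([537.3, 192.7]), array([41.6, 35.5]), 3.0)
scene hole 35 (array([584.8, 235.8]), array([32.8, 46. ]), 44.1)
```

View pics/crop.png

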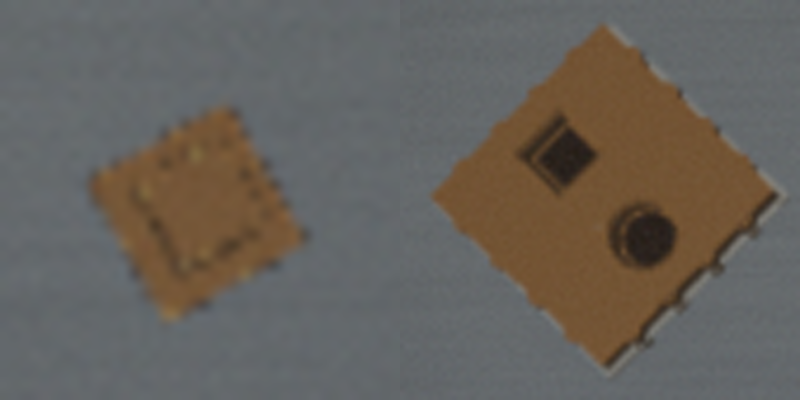

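The crop confirms a square collar and post on the chosen core, and a square hole up-left of the round one. The sizes measured also fit: post 26, collar 44, fin 40x14. The two cameras differ by about 4 mm, so I'll average them and grip twice, a quarter turn apart, to centre the core.

```bash
cat > arm.py <<'E'
import numpy as np
from workcell import r
from scipy.spatial.transform import Rotation as R
def down(deg):
    """tool down, fingers closing along world angle deg"""
    c,s=np.cos(np.radians(deg)),np.sin(np.radians(deg))
    return R.from_matrix(np.array([[-s,c,0],[c,s,0],[0,0,-1]]).T).as_quat()
def st(t=""):
    print(t,"t%.2f"%r.get_clock(),np.round(np.array(r.get_eef_pos())*1000,1),"F",np.round(r.get_contact_force(),1),"w%.4f"%r.get_grip_width(),"pad",np.round(r.get_finger_force(),1))
E
python3 - <<'E'
from arm import *
from vis import *
for p,h,base in(((.460,-.0545),.15,28.7),((.581,.242),.2,45),((.4775,-.276),.15,-6)):
    for d in(0,90,180,270):
        q=r.inverse_kinematics([*p,h],down(base+d)); print(p,base+d,None if q is None else np.round(q,2))
for n in("top","scene"):   # plate outline by colour
    s=load(n+"0.npz");W=world(s);hsv=cv2.cvtColor(s["pixels"],cv2.COLOR_RGB2HSV)
    near=np.hypot(W[...,0]-.478,W[...,1]+.276)<.095
    m=near&(hsv[...,2]>125)&(W[...,2]<.02)
    m=cv2.morphologyEx(m.astype(np.uint8),cv2.MORPH_OPEN,np.ones((2,2)))
    cs,_=cv2.findContours(m,cv2.RETR_EXTERNAL,cv2.CHAIN_APPROX_NONE);c=max(cs,key=cv2.contourArea)
    print(n,"plate",rect(cast(s,c[:,0],.01)))
    g=near&(hsv[...,2]<125)&(hsv[...,1]<70)&(abs(W[...,2]-.03)<.012)&(W[...,1]<-.3)
    print("ball",g.sum(),np.round(W[g].mean(0)*1000,1))
E
```

```text
(0.46, -0.0545) 28.7 [-0.37  0.34  1.69 -0.    1.12 -0.88]
(0.46, -0.0545) 118.7 [-0.37  0.34  1.69 -0.    1.12 -2.45]
(0.46, -0.0545) 208.7 [-0.37  0.34  1.69 -0.    1.12  2.27]
(0.46, -0.0545) 298.7 [-0.37  0.34  1.69 -0.    1.12  0.7 ]
(0.581, 0.242) 45 [ 0.21  0.56  1.14 -0.    1.45 -0.58]
(0.581, 0.242) 135 [ 0.21  0.56  1.14 -0.    1.45 -2.15]
(0.581, 0.242) 225 [ 0.21  0.56  1.14 -0.    1.45  2.56]
(0.581, 0.242) 315 [ 0.21  0.56  1.14 -0.    1.45  0.99]
(0.4775, -0.276) -6 [-0.74  0.47  1.45 -0.    1.22 -0.63]
(0.4775, -0.276) 84 [-0.74  0.47  1.45 -0.    1.22 -2.2 ]
(0.4775, -0.276) 174 [-0.74  0.47  1.45 -0.    1.22  2.51]
(0.4775, -0.276) 264 [-0.74  0.47  1.45 -0.    1.22  0.94]
top plate (array([ 473.5, -278.6]), array([139.4,  69.2]), 83.2)
ball 92 [ 470.9 -319.3   31. ]
scene plate (array([ 485.1, -280.1]), array([186.5, 185. ]), 79.1)
ball 78 [ 482.3 -326.9   28.5]
```

Run:
```python
from arm import *
p=(.460,-.0545)
r.gripper_to(.065)
r.reach([*p,.13],down(298.7)); r.line_to([*p,.059]); st("at")
r.gripper_to(.02); st("g1"); r.gripper_to(.06)
r.line_to([*p,.115]); r.reach([*p,.115],down(28.7)); r.line_to([*p,.059])
r.gripper_to(.02); st("g2")
r.line_to([*p,.16],v=.2); st("lift")
from vis import *
s=r.snapshot("scene");t=r.snapshot("top");np.savez("t1.npz",**t);np.savez("s1.npz",**s)
W=world(s);z=W[...,2]
m=(np.hypot(W[...,0]-p[0],W[...,1]-p[1])<.06)&(z>.06)&(z<.3)
y,x=np.nonzero(m);print(x.min(),x.max(),y.min(),y.max())
cv2.imwrite("pics/held.png",cv2.resize(s["pixels"][130:290,150:330,::-1],(675,600)))
```

```text
at t3.30 [460.4 -54.4  59.5] F [-0.3  0.3  0.7] w0.0652 pad 0.0
g1 t3.73 [460.3 -54.6  59.8] F [-1.2  0.8  7.3] w0.0249 pad 59.2
g2 t7.02 [460.4 -54.6  59.8] F [-1.3  0.   7.8] w0.0255 pad 58.8
lift t7.67 [459.4 -54.3 159.1] F [-0.4  0.2 -1.3] w0.0253 pad 58.9
194 249 146 217
```

View pics/held.png

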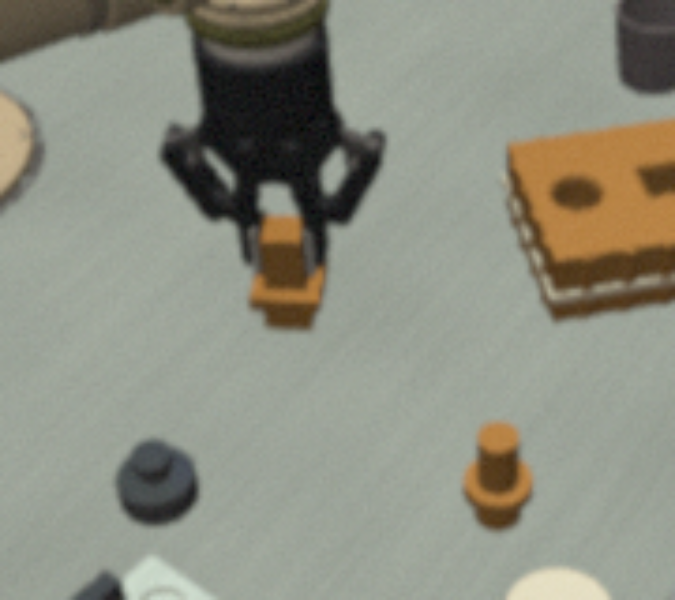

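The core is held upright at (285,270) in the crop. Next I'll carry it over the hole and lower it in small steps while watching the force.

```bash
cat > ins.py <<'E'
from arm import *
def lower(x,y,z0,z1,step=.003,lim=18):
    """step down till z1 or force limit; True when reached"""
    z=z0
    while z>z1:
        z=max(z-step,z1); r.line_to([x,y,z],v=.05)
        F=np.array(r.get_contact_force())
        if abs(F[2])>lim or np.hypot(*F[:2])>15: st("contact"); return False,z
    st("down"); return True,z
E
python3 - <<'E'
from ins import *
h=(.581,.242)
r.line_to([.46,-.0545,.20]); r.reach([*h,.19],down(45)); r.line_to([*h,.128]); st("hover")
from vis import *
for n in("scene","top"):
    s=r.snapshot(n);np.savez(n+"2.npz",**s)
    if n=="scene":cv2.imwrite("pics/hover.png",cv2.resize(s["pixels"][120:230,260:370,::-1],(600,600)))
print(lower(*h,.128,.110))
E
```

```text
hover t9.97 [581.6 241.4 128.9] F [-0.5  0.6 -1.1] w0.0252 pad 58.9
down t11.57 [580.9 241.9 109.7] F [ 0.2 -0.2 -2.1] w0.0254 pad 59.0
(True, 0.11)
```

View pics/hover.png

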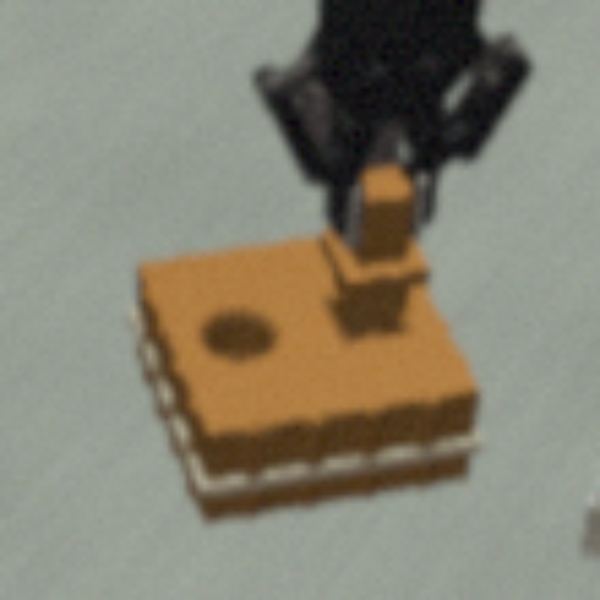

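It entered cleanly: the foot is 10 mm in with no side force. I'll lower it the rest of the way and press.

Run:
```python
from ins import *
h=(.581,.242)
print(lower(*h,.110,.097)); print(lower(*h,.097,.092,.001));
```

```text
down t12.82 [581. 242.  97.] F [-0.6 -0.4 -1.3] w0.0252 pad 59.0
(True, 0.097)
contact t13.82 [581.  241.9  95.8] F [-8.7 -3.9 18.6] w0.0250 pad 61.5
(False, 0.093)
```

It stopped at 95.8 mm, the predicted home height. I'll release, withdraw, check the seat, then go to the tray.

Run:
```python
from ins import *
from vis import *
h=(.581,.242)
r.gripper_to(.05); st("open"); r.line_to([*h,.20],v=.2)
t=(.477,-.277); r.reach([*t,.16],down(-6.7)); st("over tray")
for n in("scene","top"):
    s=r.snapshot(n);np.savez(n+"3.npz",**s);W=world(s);z=W[...,2]
    near=np.hypot(W[...,0]-h[0],W[...,1]-h[1])<.045
    for hh in(.11,.07):
        m=near&(abs(z-hh)<.005)
        if m.sum()>5:
            y,x=np.nonzero(m);print(n,hh,m.sum(),"z%.4f"%np.median(z[m]),rect(cast(s,np.c_[x,y],hh)))
    if n=="scene": a=s["pixels"][140:230,270:360]; b=s["pixels"][240:350,120:230]
cv2.imwrite("pics/seat.png",np.hstack([cv2.resize(q[:,:,::-1],(400,400),interpolation=cv2.INTER_CUBIC) for q in(a,b)]))
```

```text
open t14.18 [581.  242.   92.7] F [-0.1 -0.2  0.2] w0.0500 pad 0.0
over tray t16.78 [ 477.5 -276.3  160.1] F [ 0.6 -0.1  0.2] w0.0502 pad 0.0
scene 0.11 79 z0.1116 (array([582.3, 241.1]), array([27.8, 35.2]), 43.3)
scene 0.07 132 z0.0714 (array([579.3, 238. ]), array([67.3, 71.1]), 5.5)
top 0.11 90 z0.1100 (array([579.2, 242.5]), array([24.6, 23.7]), 44.7)
top 0.07 143 z0.0692 (array([583.4, 237.2]), array([56.5, 76.2]), 57.8)
```

View pics/seat.png

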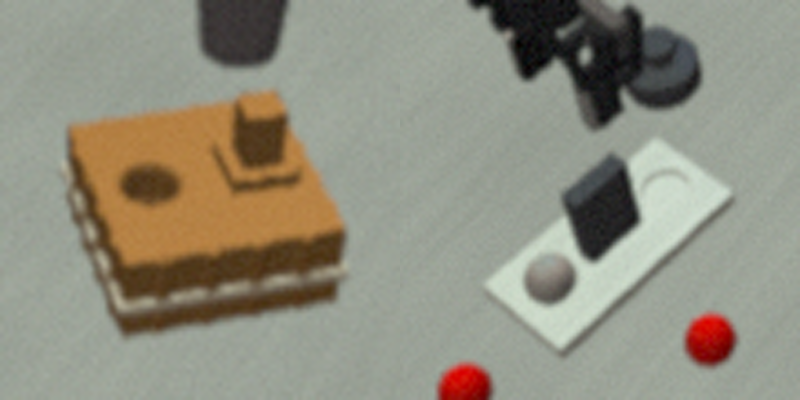

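The core is home: its top reads 110 mm and the collar lies on the mould. The ball is in its pocket. Now I'll grip the tray and lift it gently.

Run:
```python
from ins import *
t=(.477,-.277)
r.line_to([*t,.049],v=.12); st("at fin")
r.gripper_to(.005); st("grip")
r.line_to([*t,.06],v=.03); st("up")
r.line_to([*t,.16],v=.1); st("lift")
from vis import *
for n in("scene","top"):
    s=r.snapshot(n);np.savez(n+"4.npz",**s)
    if n=="scene": cv2.imwrite("pics/tray.png",cv2.resize(s["pixels"][170:350,90:270,::-1],(600,600)))
```

```text
at fin t17.96 [ 477.3 -277.2   49.6] F [-0.6 -0.5 -0.4] w0.0500 pad 0.0
grip t18.38 [ 477.2 -277.2   49.5] F [-1.2  0.2  4.8] w0.0133 pad 59.7
up t18.89 [ 476.9 -276.9   59.9] F [ 0.7 -0.8 -4.2] w0.0134 pad 58.4
lift t20.04 [ 476.8 -276.8  159.3] F [-0.   0.1 -4.5] w0.0131 pad 58.4
```

View pics/tray.png

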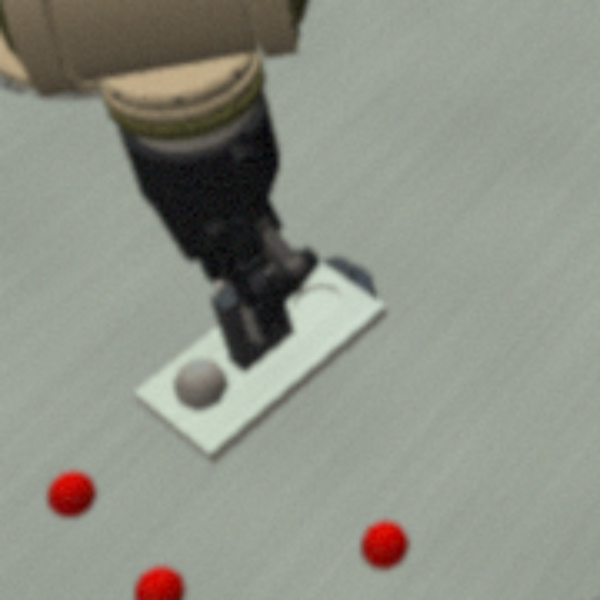

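The tray is lifted level with the ball in its pocket at (200,383). Next, a smooth carry to above the core.

Run:
```python
from ins import *
from vis import *
c=np.array([.581,.242]); o=.045*np.array([.707,-.707]); p=c-o
t=(.477,-.277)
r.line_to([*t,.27],v=.12)
r.line_to([*p,.27],rot=down(45),v=.13); st("carried")
r.line_to([*p,.2395],v=.05); r.sleep(.5); st("there")
for n in("scene","top"):
    s=r.snapshot(n);np.savez(n+"5.npz",**s);W=world(s);hsv=cv2.cvtColor(s["pixels"],cv2.COLOR_RGB2HSV)
    z=W[...,2];near=np.hypot(W[...,0]-c[0],W[...,1]-c[1])<.025
    m=near&(z>.206)&(z<.235)
    m=cv2.morphologyEx(m.astype(np.uint8),cv2.MORPH_OPEN,np.ones((3,3)))
    cs,_=cv2.findContours(m,cv2.RETR_EXTERNAL,cv2.CHAIN_APPROX_NONE);k=max(cs,key=cv2.contourArea)
    (u,rad)=cv2.minEnclosingCircle(k);print(n,"ball px",u,rad,np.round(cast(s,u,.212)*1000,1),"apex",np.round(W[(m>0)].max(0)[2],4))
    # plate plane
    nr=np.hypot(W[...,0]-p[0],W[...,1]-p[1])<.1
    pl=nr&(abs(z-.2)<.012)&(hsv[...,2]>125)&(hsv[...,1]<60)
    P=W[pl];A=np.c_[P[:,:2]-p,np.ones(len(P))];q=np.linalg.lstsq(A,P[:,2],rcond=None)[0];y,x=np.nonzero(pl)
    print(n,"plate",pl.sum(),"slope deg",np.round(np.degrees(q[:2]),2),"z",q[2],rect(cast(s,np.c_[x,y],.2)))
    if n=="scene":u0,v0=int(u[0]),int(u[1]);a=s["pixels"][v0-90:v0+110,u0-100:u0+100]
    else:u0,v0=int(u[0]),int(u[1]);b=s["pixels"][v0-60:v0+60,u0-60:u0+60]
cv2.imwrite("pics/final.png",np.hstack([cv2.resize(q[:,:,::-1],(400,400),interpolation=cv2.INTER_CUBIC) for q in(a,b)]))
```

```text
carried t25.63 [549.2 273.7 270. ] F [-0.5  0.3 -5. ] w0.0134 pad 58.4
there t26.89 [549.2 273.8 239.5] F [-0.7  0.1 -4.7] w0.0133 pad 58.4
scene ball px (332.0, 130.0) 5.831051826477051 [[580.1 249. ]] apex 0.2308
scene plate 543 slope deg [0.18 0.27] z 0.20186830238411185 (array([550.8, 272.4]), array([ 75.3, 154. ]), 44.9)
top ball px (172.5, 217.0) 6.265082359313965 [[580.7 243.4]] apex 0.2311
top plate 585 slope deg [-0.01 -0.63] z 0.19850248808598864 (array([548.8, 274.7]), array([ 68.6, 139.1]), 45.3)
```

View pics/final.png

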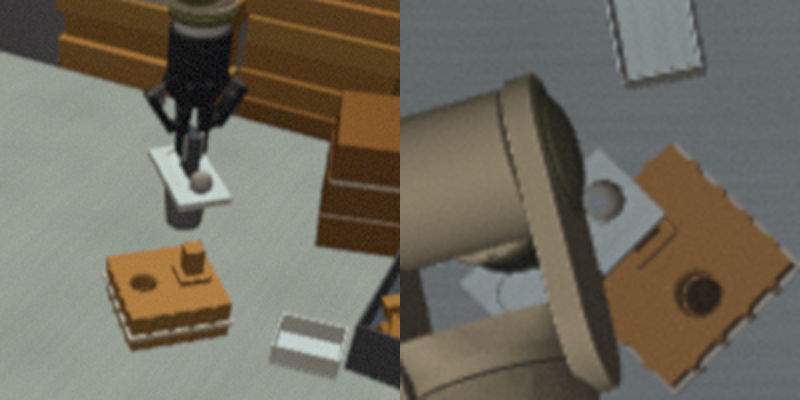

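Ball (602,200 in the right crop) is in its pocket over the core. The plate is centred on the grip within about 1 mm, level within 0.7° and its underside about 80 mm above the core. Handing in.

Run:
```python
from arm import *
print(np.abs(r.get_qvel()).max()); st(); print(r.close_job())
```

```text
0.0005982880508067939
 t26.99 [549.2 273.8 239.5] F [-0.4 -0.1 -3.9] w0.0135 pad 58.4
the job is handed in; nothing more can be done
None
```

The job is handed in at 27 s: the square core is fully home in its hole and released, and the arm is holding the tray level and still, with the ball within about 2 mm of straight above the core and the tray about 80 mm clear of its top.

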